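# Set out the graded handbells on their display stands

## Robot

A 6-joint arm with a two-finger parallel gripper is mounted at the origin on the work surface. World frame = base frame: x ahead of the robot, y to its left, z up, the work surface at z = 0. Lengths are in m, angles in rad, forces in N, time in s.
With the tool pointing down it reaches from about 0.3 to 0.825 m from the base axis. Payload 5.4 kg.
Tool frame: the origin (TCP) lies on the centre line of the jaws, within the pads' length; the fingertips stand 8 mm ahead of it and the grasp point (between the pads) lies 11 mm behind it; x points along the fingers, y is the direction in which the jaws open and shut, and the axes are right-handed (so a half turn about x gives the same grasp; the last joint's range is limited). The gripper opens to 92 mm and grips with 3 to 60 N. Pads are 20 mm wide; open, the fingers measure 128 mm over their backs; the gripper's body (75 mm by 189 mm) begins 69 mm behind the grasp point.
Start: joints at [-1.315, 0.158, 1.597, -0, 1.386, -0.21], TCP at [0.258, -0.514, 0.223] pointing down, gripper open.
Joint ranges: [-2.91, 2.91], [-0.94, 2.29], [0.18, 2.7], [-1.29, 4.43], [0.17, 2.64], [-3, 3]. Speed limits (rad/s): [2.57, 2.57, 3.14, 3.14, 3.14, 3.14].

## Interface

Orientations are given as a unit quaternion [w, x, y, z].
In Python, from bench import telemetry, imaging, workorder gives the robot as it stands. The module is installed in compiled form; this text tells all that it offers.
- The arm moves only by the tool apply_moves, never from a script. Its argument "plan" is a list of rows, each an object with "fingers": the finger opening in mm, from 0 to 91.9; "delta_pos": the shift along the tool's x, y, z in mm, a list of three; "twist": the turn about the tool's x in rad. A call has 1 to 20 rows; each row is the pose to reach, as a shift and turn from the pose commanded when the call began, along the tool's axes at that moment; what a row does not reach only later rows make up. A row lasts 1/12 s, in which the tool goes at most 41.7 mm and 7.16 degrees, less where a joint would pass 70% of its speed; a pose out of reach is approached as far as the arm can. A call with a gripper value outside its range is refused whole. The fingers move at their own pace and stop on an object; "newtons" is the grip in N (left out, the last holds). Time passes only in rows, so rows that repeat a pose let the fingers close. It gives the time, the measured TCP pose, the force and the opening at its end, in the units of the state.
- telemetry.get_obs(): the state, without advancing time (a new reading comes with each control period).
- imaging.get_image(name): name is "side" or "top" or "wrist"; returns (picture, depth): 384x512x3 uint8, red, green, blue; 384x512 float32, m along the optical axis (not along the pixel's ray), 0 where there is no reading.
- imaging.camera_info(name): a dict with "fx", "fy", "cx", "cy" (pixels), "rvec" (rotation vector, rad) and "tvec" (3), from world to camera coordinates, as OpenCV has them; the wrist camera has in their place "T_tool_cam" (4x4, takes a point from camera to tool coordinates, whose origin is the TCP and whose axes are the tool frame's). Camera axes: x right, y down, z forward; pixel columns grow to the right and rows downward; lengths in m; the calibration is good to about 2 mm. A picture is of the moment at which its call begins: read the wrist's pose just before it. camera_info takes no time and is no camera call.
- workorder.job_done(): hands the job in, once; it reports no verdict.
The state is a dict: "t": time; "qpos": joint angles; "joint_velocities": joint speeds; "joint_efforts": joint torques, N m; "eef_pos": TCP position; "eef_rot": TCP orientation; "force": force on the tool from outside, world axes, zero at the start; "torque": the same for the moment, N m; "finger_gap": finger opening in m.
Only numpy, scipy, OpenCV 4.12 (cv2) and the standard library are available. Lean on these libraries where they do the work, as an engineer would, in place of code of your own. Each camera call takes 0.05 s, during which the arm holds its last target.

## Task

Pick out the four brass handbells from the goods on the shop table and stand each one, upright and centred on the felt, on the wooden display stand of its size: smallest bell on the smallest stand, and so on up to the largest on the largest. Set them down without dropping them or tipping any over, let go of them all, and leave the brass bowl and the brass vase where they stand.

Things in the scene. Friction and masses are not known exactly. Their poses are not given: they have to be found in the camera images.
- smallest_bell: The smallest of four brass handbells, standing upright mouth down, loose: flared brass bell 48 mm across the mouth and 42 mm high, narrowing to about 19 mm at its shoulder, with an upright dark-wood handle on top, round, 20 mm in diameter and 55 mm long (total height 97 mm, weight 90 to 156 g). Origin at the centre of the mouth's underside; z up along the handle. Round, so its yaw means nothing.
- smallest_stand: The smallest of four low round wooden display stands, fixed to the table: disc 66 mm in diameter, 18 mm high, with a flush grey felt disc 48 mm in diameter in the middle of its flat top, the size of the mouth of the smallest bell. Origin at the centre of its underside, on the table; its top is 18 mm above. Round, so its yaw means nothing.
- second_bell: The second smallest of four brass handbells, standing upright mouth down, loose: flared brass bell 62 mm across the mouth and 54 mm high, narrowing to about 25 mm at its shoulder, with an upright dark-wood handle on top, round, 20 mm in diameter and 55 mm long (total height 109 mm, weight 150 to 260 g). Origin at the centre of the mouth's underside; z up along the handle. Round, so its yaw means nothing.
- second_stand: The second smallest of four low round wooden display stands, fixed to the table: disc 80 mm in diameter, 18 mm high, with a flush grey felt disc 62 mm in diameter in the middle of its flat top, the size of the mouth of the second smallest bell. Origin at the centre of its underside, on the table; its top is 18 mm above. Round, so its yaw means nothing.
- third_bell: The third (second largest) of four brass handbells, standing upright mouth down, loose: flared brass bell 76 mm across the mouth and 66 mm high, narrowing to about 30 mm at its shoulder, with an upright dark-wood handle on top, round, 20 mm in diameter and 55 mm long (total height 121 mm, weight 225 to 390 g). Origin at the centre of the mouth's underside; z up along the handle. Round, so its yaw means nothing.
- third_stand: The third (second largest) of four low round wooden display stands, fixed to the table: disc 94 mm in diameter, 18 mm high, with a flush grey felt disc 76 mm in diameter in the middle of its flat top, the size of the mouth of the third (second largest) bell. Origin at the centre of its underside, on the table; its top is 18 mm above. Round, so its yaw means nothing.
- largest_bell: The largest of four brass handbells, standing upright mouth down, loose: flared brass bell 90 mm across the mouth and 78 mm high, narrowing to about 36 mm at its shoulder, with an upright dark-wood handle on top, round, 20 mm in diameter and 55 mm long (total height 133 mm, weight 315 to 546 g). Origin at the centre of the mouth's underside; z up along the handle. Round, so its yaw means nothing.
- largest_stand: The largest of four low round wooden display stands, fixed to the table: disc 108 mm in diameter, 18 mm high, with a flush grey felt disc 90 mm in diameter in the middle of its flat top, the size of the mouth of the largest bell. Origin at the centre of its underside, on the table; its top is 18 mm above. Round, so its yaw means nothing.
- brass_bowl: Bystander: open round brass bowl, 96 mm across the rim and 45 mm high, loose, standing upright. Origin at the centre of its underside.
- brass_vase: Bystander: round-bellied brass vase, no handle, 72 mm across the belly and 90 mm high, with a dark mouth, loose, standing upright. Origin at the centre of its underside.
There are look-alikes about, which are no part of the job. Leave any blue look-alike of the largest_stand alone.

How it is judged:
At the end, for the whole second after the job is handed in: Each of the four bells stands at rest and upright (within 0.1 rad) on the top of the stand of its own size rank, its centre within 12 mm of the stand's centre; bowl and vase within 30 mm of where they were (horizontal distance between smallest_bell and smallest_stand below 0.012 m and z of smallest_bell in the frame of smallest_stand between 0.015 and 0.022 m and angle between each of smallest_bell, second_bell, third_bell, largest_bell's own z axis and vertical below 0.1 rad and linear speed of each of smallest_bell, second_bell, third_bell, largest_bell below 0.02 m/s and angular speed of each of smallest_bell, second_bell, third_bell, largest_bell below 0.2 rad/s and horizontal distance between second_bell and second_stand below 0.012 m and z of second_bell in the frame of second_stand between 0.015 and 0.022 m and horizontal distance between third_bell and third_stand below 0.012 m and z of third_bell in the frame of third_stand between 0.015 and 0.022 m and horizontal distance between largest_bell and largest_stand below 0.012 m and z of largest_bell in the frame of largest_stand between 0.015 and 0.022 m and distance of each of brass_bowl, brass_vase from where it was at the start of the episode below 0.03 m); the robot touches nothing.
It fails at once if a bell is tipped over (leans more than 0.8 rad) (angle between any of smallest_bell, second_bell, third_bell, largest_bell's own z axis and vertical above 0.8 rad).
It fails at once if a bell is dropped or flung (moves faster than 0.6 m/s while the fingers do not touch it, as after a fall of about 18 mm) ((contact force between the fingers and smallest_bell below 0.1 N and linear speed of smallest_bell above 0.6 m/s) or (contact force between the fingers and second_bell below 0.1 N and linear speed of second_bell above 0.6 m/s) or (contact force between the fingers and third_bell below 0.1 N and linear speed of third_bell above 0.6 m/s) or (contact force between the fingers and largest_bell below 0.1 N and linear speed of largest_bell above 0.6 m/s)).
It fails at once if the brass bowl is moved more than 30 mm (distance of brass_bowl from where it was at the start of the episode above 0.03 m).
It fails at once if the brass vase is moved more than 30 mm (distance of brass_vase from where it was at the start of the episode above 0.03 m).
It also fails if it takes over 96 s, if anything falls off the work surface, if the arm or the gripper's body presses on something with over 40 N, if the wrist force passes 120 N, or if a joint passes its speed limit or range.

## Working session

There is one attempt and no reset: what is moved stays moved. The work goes in short steps, Python scripts to look and compute and a tool call to move; the robot and the scene stay as the last step left them, time stands still between calls to the robot, and variables do not carry over. Pictures are saved under pics/ and viewed, and the job is handed in when it is done.

Besides the shell and the picture viewer there is one more tool, called after "Emit:" as name(argument=value, ...), one argument or row to a line, values as JSON. apply_moves: Moves the arm, as the interface text tells. Its arguments: {"type":"object","properties":{"plan":{"type":"array"},"newtons":{"type":"number"}},"required":["plan"]}

```bash
mkdir -p pics
python3 - <<'E'
from bench import telemetry, imaging
import cv2,numpy as np
o=telemetry.get_obs();print(o['t'],o['eef_pos'],o['eef_rot'],o['finger_gap'],o['force'])
for n in ['top','side']:
    p,d=imaging.get_image(n);cv2.imwrite(f'pics/{n}0.png',p[:,:,::-1]);np.savez(f'{n}0.npz',p=p,d=d);print(imaging.camera_info(n))
print(imaging.camera_info('wrist'))
E
```

```text
0.0 [ 0.25807813 -0.5131669   0.22165403] [-0.16257579 -0.68798412 -0.16384286  0.6880425 ] 0.0920609513154613 [-0.19418007 -0.04098147 -0.16550987]
{'fx': 368.5978937923042, 'fy': 368.5978937923042, 'cx': 254.67803657231374, 'cy': 192.48667587021055, 'rvec': array([ 2.14711706, -2.14486393,  0.16285633]), 'tvec': array([-0.00154812,  0.49598138,  0.97005433])}
{'fx': 396.95940600845, 'fy': 396.95940600845, 'cx': 258.6081249678761, 'cy': 192.96826770107995, 'rvec': array([ 0.08743943, -2.79239809,  1.3244172 ]), 'tvec': array([0.50498736, 0.04811103, 1.19619047])}
{'fx': 288.8032829947473, 'fy': 288.8032829947473, 'cx': 255.2834022962381, 'cy': 192.60752499518816, 'T_tool_cam': array([[-7.08975866e-05, -2.84105322e-01,  9.58793075e-01,
        -1.61613844e-01],
       [ 9.99999988e-01, -1.55229623e-04,  2.79476608e-05,
        -2.52586381e-04],
       [ 1.40893009e-04,  9.58793065e-01,  2.84105329e-01,
        -7.88475697e-02],
       [ 0.00000000e+00,  0.00000000e+00,  0.00000000e+00,
         1.00000000e+00]])}
```

View pics/top0.png

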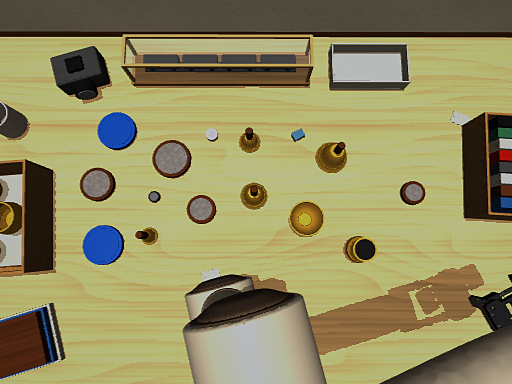

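View pics/side0.png

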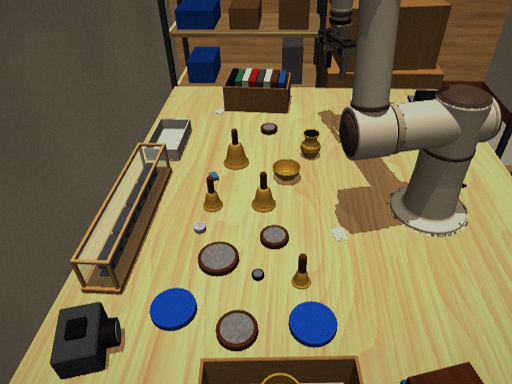

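The top view shows four bells at about (147,236), (249,140), (254,195) and (332,155). The wood/felt stands are at (171,158), (97,184), (201,209) and (412,193). The blue discs at (117,130) and (103,244) are look-alikes, the bowl is at (306,218), and the vase is at (360,249). Next I'll measure sizes and positions.

```bash
cat > h.py <<'E'
from bench import telemetry, imaging
import cv2,numpy as np
from scipy.optimize import least_squares
def cloud(n,d):
    c=imaging.camera_info(n);R,_=cv2.Rodrigues(c['rvec']);v,u=np.indices(d.shape)
    P=np.stack([(u-c['cx'])/c['fx']*d,(v-c['cy'])/c['fy']*d,d],-1)
    W=(P-c['tvec'])@R; W[d<=0]=np.nan; return W
def ray(n,uv,z):
    c=imaging.camera_info(n);R,_=cv2.Rodrigues(c['rvec'])
    uv=np.atleast_2d(uv).astype(float)
    r=np.c_[(uv[:,0]-c['cx'])/c['fx'],(uv[:,1]-c['cy'])/c['fy'],np.ones(len(uv))]@R
    o=-R.T@c['tvec'];s=(z-o[2])/r[:,2];return o+r*s[:,None]
def proj(n,P):
    c=imaging.camera_info(n);R,_=cv2.Rodrigues(c['rvec']);q=np.asarray(P)@R.T+c['tvec']
    return [c['fx']*q[0]/q[2]+c['cx'],c['fy']*q[1]/q[2]+c['cy']]
def circ(xy,r=None):
    f=(lambda p:np.hypot(*(xy-p[:2]).T)-(p[2] if r is None else r))
    return least_squares(f,[*xy.mean(0),.03],loss='soft_l1',f_scale=.002).x
E
cat > m.py <<'E'
from h import *
import sys
tag=sys.argv[1]
for n in ['top','side']:
    z=np.load(f'{n}{tag}.npz');p,d=z['p'],z['d'];W=cloud(n,d)
    hsv=cv2.cvtColor(p,cv2.COLOR_RGB2HSV)
    print(n,'table z',np.nanmedian(W[...,2]))
    # felt: grey-ish at z~18mm
    m=((hsv[...,1]<90)&(hsv[...,2]>70)&(hsv[...,2]<215)&(abs(W[...,2]-.018)<.012)).astype(np.uint8)
    m=cv2.morphologyEx(m,cv2.MORPH_OPEN,np.ones((3,3)))
    for c in cv2.findContours(m,0,cv2.CHAIN_APPROX_NONE)[0]:
        if cv2.contourArea(c)<80: continue
        q=c[:,0,:]; X=ray(n,q,.018)[:,:2]; r=circ(X)
        if .015<r[2]<.06: print(' felt px',q.mean(0).round(),'xy',r[:2].round(4),'dia',(2000*r[2]).round(1),'z',np.nanmedian(W[q[:,1],q[:,0],2]).round(4))
    # tall things on the table
    m=((W[...,2]>.06)&(W[...,2]<.15)&(W[...,0]>.25)&(W[...,0]<.72)&(abs(W[...,1])<.5)).astype(np.uint8)
    k,L,S,C=cv2.connectedComponentsWithStats(m)
    for i in range(1,k):
        if S[i,4]<15: continue
        Q=W[L==i]; zt=np.percentile(Q[:,2],97); T=Q[Q[:,2]>zt-.03]
        print(' tall px',C[i].round(),'n',S[i,4],'ztop',zt.round(4),'xy top',np.median(T[:,:2],0).round(4),'fit r10',circ(T[:,:2],.010)[:2].round(4), 'xyzspan',np.ptp(T,0).round(3))
E
python3 m.py 0
```

```text
top table z 0.00041515334229971426
 felt px [200. 209.] xy [0.454  0.1485] dia 58.7 z 0.0176
 felt px [414. 192.] xy [ 0.5005 -0.4436] dia 45.4 z 0.0186
 felt px [ 96. 183.] xy [0.5239 0.4418] dia 73.0 z 0.0175
 felt px [171. 158.] xy [0.5975 0.236 ] dia 86.8 z 0.0182
 tall px [249. 133.] n 78 ztop 0.1102 xy top [0.6455 0.0141] fit r10 [0.6505 0.0153] xyzspan [0.017 0.019 0.031]
 tall px [336. 151.] n 314 ztop 0.1334 xy top [ 0.6006 -0.2162] fit r10 [ 0.6046 -0.2197] xyzspan [0.017 0.017 0.034]
 tall px [253. 192.] n 141 ztop 0.1226 xy top [0.49   0.0034] fit r10 [0.4933 0.0025] xyzspan [0.017 0.018 0.031]
 tall px [140. 235.] n 76 ztop 0.0981 xy top [0.3788 0.2891] fit r10 [0.3797 0.2939] xyzspan [0.018 0.018 0.032]
 tall px [364. 249.] n 455 ztop 0.0934 xy top [ 0.3438 -0.2792] fit r10 [ 0.3434 -0.2788] xyzspan [0.06  0.06  0.012]
side table z 0.0018996648363764318
 felt px [236. 328.] xy [0.5235 0.4418] dia 74.2 z 0.0189
 felt px [218. 256.] xy [0.5969 0.2352] dia 87.5 z 0.0189
 felt px [274. 234.] xy [0.4532 0.1483] dia 59.7 z 0.0195
 tall px [235. 142.] n 216 ztop 0.1344 xy top [ 0.602  -0.2141] fit r10 [ 0.6041 -0.2214] xyzspan [0.019 0.021 0.034]
 tall px [311. 136.] n 208 ztop 0.0947 xy top [ 0.3432 -0.2679] fit r10 [ 0.3432 -0.2712] xyzspan [0.056 0.062 0.031]
 tall px [263. 183.] n 176 ztop 0.1222 xy top [0.4908 0.0083] fit r10 [0.4923 0.0006] xyzspan [0.018 0.016 0.032]
 tall px [210. 184.] n 101 ztop 0.1106 xy top [0.6472 0.0213] fit r10 [0.6484 0.0134] xyzspan [0.019 0.017 0.031]
 tall px [302. 261.] n 120 ztop 0.0989 xy top [0.38   0.2986] fit r10 [0.3793 0.2917] xyzspan [0.019 0.02  0.031]
```

Run:
```python
from h import *
p=np.load('top0.npz')['p'];q=np.load('side0.npz')['p']
L=[p[170:220,387:437],p[135:185,145:195],p[160:210,72:122],p[185:235,175:225],p[110:160,225:275],p[130:180,308:358],p[170:220,229:279],p[211:261,122:172]]
L=[cv2.resize(x,(200,200),interpolation=cv2.INTER_CUBIC) for x in L]
cv2.imwrite('pics/crop0.png',np.vstack([np.hstack(L[:4]),np.hstack(L[4:])])[:,:,::-1])
# refine handle centre: merge both views, highest-cylinder points
C={'second':(.6495,.0143),'largest':(.6043,-.2205),'third':(.4928,.0015),'smallest':(.3795,.2928)}
H={'smallest':.097,'second':.109,'third':.121,'largest':.133}
for k,c in C.items():
    for n in ['top','side']:
        z=np.load(f'{n}0.npz');W=cloud(n,z['d']).reshape(-1,3)
        near=np.hypot(*(W[:,:2]-c).T)<.02
        T=W[near&(W[:,2]>H[k]-.002)];S=W[near&(W[:,2]>H[k]-.045)&(W[:,2]<H[k]-.006)]
        print(k,n,'topface',len(T),T.mean(0).round(4),np.ptp(T,0).round(3)[:2],'sidefit',len(S),circ(S[:,:2],.01)[:2].round(4))
    near=None
for n in ['top']:
    z=np.load('top0.npz');W=cloud(n,z['d'])
    # outer rim of stands by height
    for c in [(.5,-.4436),(.454,.1485),(.5237,.4418),(.597,.2356)]:
        m=((np.hypot(W[...,0]-c[0],W[...,1]-c[1])<.07)&(W[...,2]>.012)&(W[...,2]<.026)).astype(np.uint8)
        k=max(cv2.findContours(m,0,cv2.CHAIN_APPROX_NONE)[0],key=cv2.contourArea)[:,0]
        print(c,circ(ray(n,k,.018)[:,:2]).round(4))
```

```text
second top topface 30 [0.6482 0.0147 0.1089] [0.014 0.016] sidefit 32 [0.6497 0.0152]
second side topface 20 [0.6475 0.0166 0.1094] [0.015 0.015] sidefit 68 [0.6489 0.0137]
largest top topface 28 [ 0.6039 -0.219   0.1329] [0.016 0.012] sidefit 41 [ 0.6045 -0.2194]
largest side topface 15 [ 0.6034 -0.2182  0.1342] [0.016 0.021] sidefit 61 [ 0.6033 -0.2213]
third top topface 30 [0.4932 0.0025 0.1213] [0.015 0.015] sidefit 18 [0.4928 0.0025]
third side topface 22 [0.491  0.0042 0.1215] [0.017 0.015] sidefit 74 [0.4921 0.0007]
smallest top topface 29 [0.38   0.2926 0.0968] [0.015 0.016] sidefit 34 [0.3798 0.2936]
smallest side topface 36 [0.3789 0.2941 0.0975] [0.016 0.02 ] sidefit 91 [0.3794 0.2921]
(0.5, -0.4436) [ 0.5001 -0.4415  0.032 ]
(0.454, 0.1485) [0.4531 0.1485 0.0385]
(0.5237, 0.4418) [0.5231 0.4408 0.0458]
(0.597, 0.2356) [0.5967 0.2354 0.0527]
```

View pics/crop0.png

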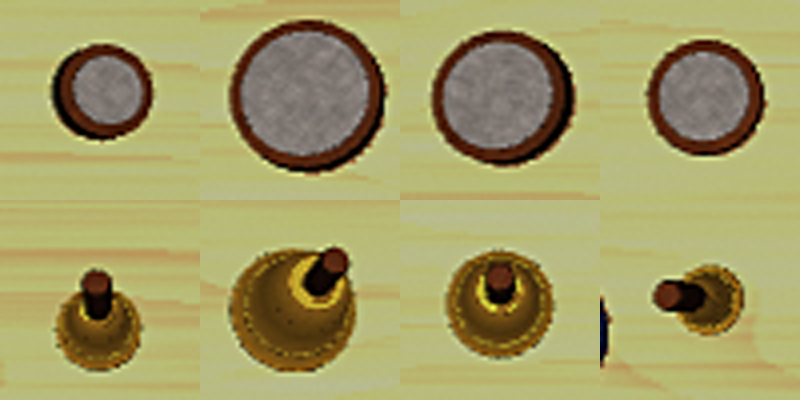

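Sizes match the ranks. Felts measure about 46, 59, 74 and 87 mm, and bell heights 97, 109, 122 and 133 mm. So the third bell is (254,195), the second (249,140), the largest (332,155) and the smallest (147,236). The crop confirms all four stands are felt-topped, not blue. First up is the third bell.

```bash
cat > go.py <<'E'
import sys;from h import *
from scipy.spatial.transform import Rotation as Ro
o=telemetry.get_obs();w,x,y,z=o['eef_rot'];R=Ro.from_quat([x,y,z,w]).as_matrix()
print('t',round(o['t'],2),'pos',o['eef_pos'].round(4),'gap',round(o['finger_gap'],4),'F',np.round(o['force'],1),'q',np.round(o['qpos'],2))
print('axes(cols)',R.round(3).tolist())
for a in sys.argv[1:]:
    t=np.array(eval(a)); print(a,((t-o['eef_pos'])@R*1000).round(1))
E
python3 go.py "(.4925,.0022,.22)" "(.4925,.0022,.15)" "(.4925,.0022,.083)"
```

```text
t 0.1 pos [ 0.2581 -0.5132  0.2217] gap 0.0921 F [-0.1 -0.1  0.3] q [-1.32  0.16  1.6  -0.    1.39 -0.21]
axes(cols) [[-0.0, 0.449, -0.893], [0.002, -0.893, -0.449], [-1.0, -0.002, -0.0]]
(.4925,.0022,.22) [   2.4 -355.2 -440.9]
(.4925,.0022,.15) [  72.4 -355.1 -440.9]
(.4925,.0022,.083) [ 139.4 -355.  -440.9]
```

Emit:
apply_moves(
  plan=[
    {"fingers": 80,"delta_pos": [2,-30,-37],"twist": 0},
    {"fingers": 80,"delta_pos": [2,-60,-74],"twist": 0},
    {"fingers": 80,"delta_pos": [2,-84,-104],"twist": 0},
    {"fingers": 80,"delta_pos": [2,-108,-134],"twist": 0},
    {"fingers": 80,"delta_pos": [2,-132,-164],"twist": 0},
    {"fingers": 80,"delta_pos": [2,-156,-194],"twist": 0},
    {"fingers": 80,"delta_pos": [2,-180,-223],"twist": 0},
    {"fingers": 80,"delta_pos": [2,-204,-253],"twist": 0},
    {"fingers": 80,"delta_pos": [2,-228,-283],"twist": 0},
    {"fingers": 80,"delta_pos": [2,-252,-313],"twist": 0},
    {"fingers": 80,"delta_pos": [2,-276,-343],"twist": 0},
    {"fingers": 80,"delta_pos": [2,-300,-373],"twist": 0},
    {"fingers": 80,"delta_pos": [2,-324,-402],"twist": 0},
    {"fingers": 80,"delta_pos": [2,-342,-425],"twist": 0},
    {"fingers": 80,"delta_pos": [2,-355,-441],"twist": 0},
    {"fingers": 80,"delta_pos": [2,-355,-441],"twist": 0},
    {"fingers": 80,"delta_pos": [2,-355,-441],"twist": 0},
    {"fingers": 80,"delta_pos": [2,-355,-441],"twist": 0},
  ],
)

```text
t: 1.6
eef_pos: [0.4923, 0.001, 0.2203]
eef_rot: [-0.163, -0.688, -0.163, 0.688]
force: [-0.6, -0.9, -0.6]
finger_gap: 0.0799
```

```bash
python3 go.py "(.4925,.0022,.22)" "(.4925,.0022,.083)"
```

```text
t 1.6 pos [0.4923 0.001  0.2203] gap 0.0799 F [-0.6 -0.9 -0.6] q [-0.24 -0.06  1.82 -0.    1.37  0.86]
axes(cols) [[-0.001, 0.449, -0.894], [-0.0, -0.894, -0.449], [-1.0, -0.0, 0.001]]
(.4925,.0022,.22) [ 0.3 -1.  -0.7]
(.4925,.0022,.083) [137.3  -1.   -0.8]
```

```bash
cat > wr.py <<'E'
# wrist view: handle centre estimate (world) for a handle of top height sys.argv[1] (m)
import sys;from h import *
from scipy.spatial.transform import Rotation as Ro
H=float(sys.argv[1]);name=sys.argv[2]
o=telemetry.get_obs();w,x,y,z=o['eef_rot'];R=Ro.from_quat([x,y,z,w]).as_matrix()
p,d=imaging.get_image('wrist');cv2.imwrite(f'pics/{name}.png',p[:,:,::-1])
c=imaging.camera_info('wrist');T=c['T_tool_cam'];v,u=np.indices(d.shape)
P=np.stack([(u-c['cx'])/c['fx']*d,(v-c['cy'])/c['fy']*d,d],-1)
W=(P@T[:3,:3].T+T[:3,3])@R.T+o['eef_pos'];W[d<=0]=np.nan
W=W.reshape(-1,3);W=W[np.hypot(*(W[:,:2]-o['eef_pos'][:2]).T)<.03]
S=W[(W[:,2]>H-.045)&(W[:,2]<H-.006)];Tp=W[abs(W[:,2]-H)<.004]
print('tcp',o['eef_pos'].round(4),'side fit',len(S),circ(S[:,:2],.01)[:2].round(4) if len(S)>5 else '','topface',len(Tp),Tp.mean(0).round(4) if len(Tp) else '')
E
python3 wr.py .121 w1
```

```text
tcp [0.4923 0.001  0.2203] side fit 164 [0.4907 0.002 ] topface 279 [0.4918 0.0025 0.12  ]
```

View pics/w1.png

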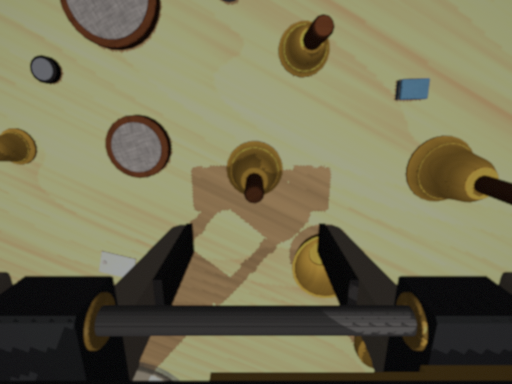

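The wrist view has the handle at (254,185), between the jaws and about 1 mm from my estimate. Descending and gripping.

Emit:
apply_moves(
  plan=[
    {"fingers": 60,"delta_pos": [20,-1,0],"twist": 0},
    {"fingers": 60,"delta_pos": [50,-1,0],"twist": 0},
    {"fingers": 60,"delta_pos": [80,-1,0],"twist": 0},
    {"fingers": 50,"delta_pos": [105,-1,0],"twist": 0},
    {"fingers": 40,"delta_pos": [125,-1,0],"twist": 0},
    {"fingers": 40,"delta_pos": [137,-1,0],"twist": 0},
    {"fingers": 40,"delta_pos": [137,-1,0],"twist": 0},
    {"fingers": 26,"delta_pos": [137,-1,0],"twist": 0},
    {"fingers": 22,"delta_pos": [137,-1,0],"twist": 0},
    {"fingers": 16,"delta_pos": [137,-1,0],"twist": 0},
    {"fingers": 12,"delta_pos": [137,-1,0],"twist": 0},
    {"fingers": 12,"delta_pos": [137,-1,0],"twist": 0},
    {"fingers": 12,"delta_pos": [137,-1,0],"twist": 0},
    {"fingers": 12,"delta_pos": [137,-1,0],"twist": 0},
  ],
  newtons=25,
)

```text
t: 2.82
eef_pos: [0.4931, 0.0023, 0.0847]
eef_rot: [0.164, 0.689, 0.163, -0.687]
force: [-1.4, 1.0, 6.0]
finger_gap: 0.0191
```

```bash
python3 go.py "(.4925,.0022,.15)" "(.5235,.4415,.15)" "(.5235,.4415,.102)"
```

```text
t 2.82 pos [0.4931 0.0023 0.0847] gap 0.0191 F [-1.4  1.   6. ] q [-0.24  0.1   1.95 -0.    1.09  0.86]
axes(cols) [[0.002, 0.449, -0.893], [-0.001, -0.893, -0.449], [-1.0, 0.001, -0.001]]
(.4925,.0022,.15) [-65.3  -0.1   0.5]
(.5235,.4415,.15) [ -65.4 -378.6 -224.6]
(.5235,.4415,.102) [ -17.4 -378.7 -224.5]
```

Emit:
apply_moves(
  plan=[
    {"fingers": 12,"delta_pos": [-10,0,0],"twist": 0},
    {"fingers": 12,"delta_pos": [-35,0,0],"twist": 0},
    {"fingers": 12,"delta_pos": [-55,0,0],"twist": 0},
    {"fingers": 12,"delta_pos": [-65,-8,-5],"twist": 0},
    {"fingers": 12,"delta_pos": [-65,-25,-15],"twist": 0},
    {"fingers": 12,"delta_pos": [-65,-50,-30],"twist": 0},
    {"fingers": 12,"delta_pos": [-65,-80,-47],"twist": 0},
    {"fingers": 12,"delta_pos": [-65,-110,-65],"twist": 0},
    {"fingers": 12,"delta_pos": [-65,-140,-83],"twist": 0},
    {"fingers": 12,"delta_pos": [-65,-170,-101],"twist": 0},
    {"fingers": 12,"delta_pos": [-65,-200,-119],"twist": 0},
    {"fingers": 12,"delta_pos": [-65,-230,-136],"twist": 0},
    {"fingers": 12,"delta_pos": [-65,-260,-154],"twist": 0},
    {"fingers": 12,"delta_pos": [-65,-290,-172],"twist": 0},
    {"fingers": 12,"delta_pos": [-65,-320,-190],"twist": 0},
    {"fingers": 12,"delta_pos": [-65,-345,-205],"twist": 0},
    {"fingers": 12,"delta_pos": [-65,-365,-217],"twist": 0},
    {"fingers": 12,"delta_pos": [-65,-376,-224],"twist": 0},
    {"fingers": 12,"delta_pos": [-65,-379,-225],"twist": 0},
    {"fingers": 12,"delta_pos": [-65,-379,-225],"twist": 0},
  ],
)

```text
t: 4.48
eef_pos: [0.5219, 0.4429, 0.1475]
eef_rot: [-0.164, -0.687, -0.164, 0.689]
force: [0.1, -0.5, -3.5]
finger_gap: 0.0198
```

```bash
python3 go.py "(.5235,.4415,.15)" "(.5235,.4415,.1027)"
python3 - <<'E'
from h import *
L=[]
for n in ['top','side']:
    p,d=imaging.get_image(n);np.savez(f'{n}1.npz',p=p,d=d)
    u,v=map(int,proj(n,[.5235,.4415,.08]));u=max(60,u);v=max(60,min(v,324));L.append(cv2.resize(p[v-60:v+60,u-60:u+60],(400,400)))
cv2.imwrite('pics/s1.png',np.hstack(L)[:,:,::-1])
E
```

```text
t 4.48 pos [0.5219 0.4429 0.1475] gap 0.0198 F [ 0.1 -0.5 -3.5] q [0.53 0.5  1.33 0.   1.32 1.63]
axes(cols) [[-0.002, 0.451, -0.893], [-0.001, -0.893, -0.451], [-1.0, 0.0, 0.002]]
(.5235,.4415,.15) [-2.5  1.9 -0.8]
(.5235,.4415,.1027) [44.8  1.9 -0.9]
```

View pics/s1.png

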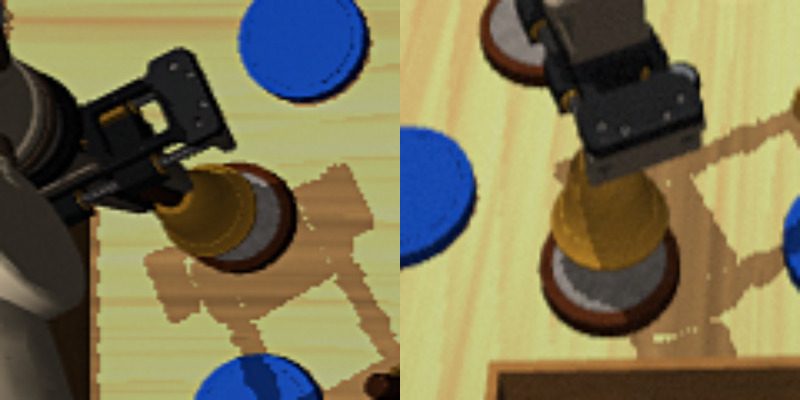

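The third bell hangs upright over its stand in both views. Lowering it slowly.

Emit:
apply_moves(
  plan=[
    {"fingers": 12,"delta_pos": [8,1,-1],"twist": 0},
    {"fingers": 12,"delta_pos": [18,2,-1],"twist": 0},
    {"fingers": 12,"delta_pos": [26,2,-1],"twist": 0},
    {"fingers": 12,"delta_pos": [32,2,-1],"twist": 0},
    {"fingers": 12,"delta_pos": [36,2,-1],"twist": 0},
    {"fingers": 12,"delta_pos": [39,2,-1],"twist": 0},
    {"fingers": 12,"delta_pos": [41,2,-1],"twist": 0},
    {"fingers": 12,"delta_pos": [42,2,-1],"twist": 0},
    {"fingers": 12,"delta_pos": [42,2,-1],"twist": 0},
  ],
)

```text
t: 5.33
eef_pos: [0.525, 0.4408, 0.1067]
eef_rot: [0.163, 0.688, 0.163, -0.688]
force: [-0.2, -0.1, -3.2]
finger_gap: 0.0193
```

```bash
python3 go.py "(.5235,.4415,.1027)"
```

```text
t 5.33 pos [0.525  0.4408 0.1067] gap 0.0193 F [-0.2 -0.1 -3.2] q [0.52 0.54 1.35 0.   1.25 1.63]
axes(cols) [[0.0, 0.449, -0.893], [0.0, -0.893, -0.449], [-1.0, -0.0, -0.0]]
(.5235,.4415,.1027) [ 4.  -1.3  1.1]
```

Emit:
apply_moves(
  plan=[
    {"fingers": 12,"delta_pos": [1,0,0],"twist": 0},
    {"fingers": 12,"delta_pos": [2,0,0],"twist": 0},
    {"fingers": 12,"delta_pos": [3,0,0],"twist": 0},
    {"fingers": 12,"delta_pos": [3,0,0],"twist": 0},
  ],
)

```text
t: 5.67
eef_pos: [0.5249, 0.4407, 0.1035]
eef_rot: [-0.163, -0.688, -0.163, 0.688]
force: [0.9, -0.8, -3.1]
finger_gap: 0.0193
```

Emit:
apply_moves(
  plan=[
    {"fingers": 12,"delta_pos": [1,0,0],"twist": 0},
    {"fingers": 12,"delta_pos": [2,0,0],"twist": 0},
    {"fingers": 12,"delta_pos": [2,0,0],"twist": 0},
  ],
)

```text
t: 5.92
eef_pos: [0.5252, 0.4411, 0.1029]
eef_rot: [0.163, 0.688, 0.163, -0.688]
force: [-2.9, -0.9, 3.8]
finger_gap: 0.0194
```

Fz went from -3.1 to +3.8, so the bell is on the stand. Releasing and rising.

Emit:
apply_moves(
  plan=[
    {"fingers": 19,"delta_pos": [-1,0,0],"twist": 0},
    {"fingers": 24,"delta_pos": [-1,0,0],"twist": 0},
    {"fingers": 30,"delta_pos": [-1,0,0],"twist": 0},
    {"fingers": 50,"delta_pos": [-1,0,0],"twist": 0},
    {"fingers": 50,"delta_pos": [-1,0,0],"twist": 0},
    {"fingers": 50,"delta_pos": [-10,0,0],"twist": 0},
    {"fingers": 50,"delta_pos": [-35,0,0],"twist": 0},
    {"fingers": 50,"delta_pos": [-70,0,0],"twist": 0},
    {"fingers": 50,"delta_pos": [-105,0,0],"twist": 0},
    {"fingers": 50,"delta_pos": [-115,0,0],"twist": 0},
    {"fingers": 50,"delta_pos": [-115,0,0],"twist": 0},
  ],
)

```text
t: 6.83
eef_pos: [0.5272, 0.4421, 0.2225]
eef_rot: [0.162, 0.691, 0.164, -0.685]
force: [0.5, 0.3, 0.1]
finger_gap: 0.0496
```

```bash
python3 wr.py .139 w2; python3 go.py "(.3797,.293,.21)" "(.3797,.293,.059)"
```

```text
tcp [0.5272 0.4421 0.2225] side fit 194 [0.5228 0.4402] topface 305 [0.524  0.4408 0.138 ]
t 6.88 pos [0.5259 0.4413 0.2189] gap 0.0501 F [ 0.3 -0.2  0.5] q [ 0.52  0.44  1.25 -0.    1.44  1.63]
axes(cols) [[0.004, 0.449, -0.893], [0.002, -0.893, -0.449], [-1.0, -0.0, -0.004]]
(.3797,.293,.21) [  8.   66.8 197.3]
(.3797,.293,.059) [159.   66.9 197.9]
```

View pics/w2.png

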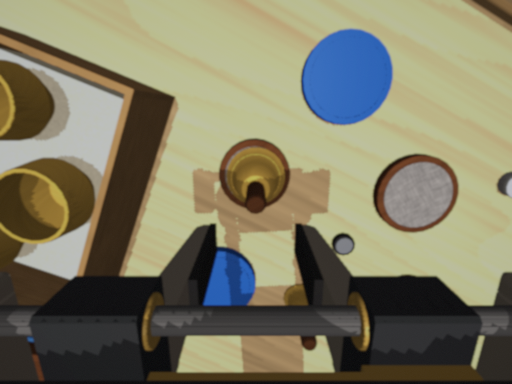

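The third bell measures (.5235,.4405) with its handle top at 0.138 m, against the stand at (.5235,.4415), so it's good. Next is the smallest bell.

Emit:
apply_moves(
  plan=[
    {"fingers": 60,"delta_pos": [2,8,24],"twist": 0},
    {"fingers": 60,"delta_pos": [4,18,54],"twist": 0},
    {"fingers": 60,"delta_pos": [6,29,86],"twist": 0},
    {"fingers": 60,"delta_pos": [8,40,118],"twist": 0},
    {"fingers": 60,"delta_pos": [8,51,150],"twist": 0},
    {"fingers": 60,"delta_pos": [8,61,180],"twist": 0},
    {"fingers": 60,"delta_pos": [8,67,197],"twist": 0},
    {"fingers": 60,"delta_pos": [8,67,197],"twist": 0},
    {"fingers": 60,"delta_pos": [8,67,197],"twist": 0},
  ],
)

```text
t: 7.63
eef_pos: [0.3781, 0.292, 0.207]
eef_rot: [-0.163, -0.687, -0.163, 0.689]
force: [0.2, -0.2, -0.0]
finger_gap: 0.0601
```

```bash
python3 wr.py .097 w3; python3 go.py "(.3797,.293,.059)"
```

```text
tcp [0.3781 0.292  0.207 ] side fit 146 [0.3784 0.293 ] topface 257 [0.3794 0.2935 0.096 ]
t 7.68 pos [0.3789 0.2925 0.2075] gap 0.0597 F [-1.4  0.4 -0.8] q [ 0.4  -0.08  1.88  0.    1.35  1.51]
axes(cols) [[-0.001, 0.449, -0.894], [-0.0, -0.894, -0.449], [-1.0, -0.0, 0.001]]
(.3797,.293,.059) [ 1.485e+02 -1.000e-01 -1.100e+00]
```

Emit:
apply_moves(
  plan=[
    {"fingers": 60,"delta_pos": [20,0,-1],"twist": 0},
    {"fingers": 60,"delta_pos": [50,0,-1],"twist": 0},
    {"fingers": 60,"delta_pos": [85,0,-1],"twist": 0},
    {"fingers": 50,"delta_pos": [115,0,-1],"twist": 0},
    {"fingers": 40,"delta_pos": [138,0,-1],"twist": 0},
    {"fingers": 40,"delta_pos": [148,0,-1],"twist": 0},
    {"fingers": 40,"delta_pos": [148,0,-1],"twist": 0},
    {"fingers": 26,"delta_pos": [148,0,-1],"twist": 0},
    {"fingers": 22,"delta_pos": [148,0,-1],"twist": 0},
    {"fingers": 16,"delta_pos": [148,0,-1],"twist": 0},
    {"fingers": 12,"delta_pos": [148,0,-1],"twist": 0},
    {"fingers": 12,"delta_pos": [148,0,-1],"twist": 0},
    {"fingers": 12,"delta_pos": [148,0,-1],"twist": 0},
    {"fingers": 12,"delta_pos": [148,0,-1],"twist": 0},
  ],
)

```text
t: 8.85
eef_pos: [0.3813, 0.2936, 0.0622]
eef_rot: [0.163, 0.689, 0.163, -0.687]
force: [-1.4, 2.0, 6.0]
finger_gap: 0.0193
```

```bash
python3 go.py "(.5003,-.443,.17)"
```

```text
t 8.85 pos [0.3813 0.2936 0.0622] gap 0.0193 F [-1.4  2.   6. ] q [0.4  0.11 1.99 0.   1.03 1.51]
axes(cols) [[0.003, 0.449, -0.893], [0.002, -0.893, -0.449], [-1.0, -0.0, -0.004]]
(.5003,-.443,.17) [-108.6  711.6  224.1]
```

Emit:
apply_moves(
  plan=[
    {"fingers": 12,"delta_pos": [-10,0,0],"twist": 0},
    {"fingers": 12,"delta_pos": [-35,0,0],"twist": 0},
    {"fingers": 12,"delta_pos": [-65,0,0],"twist": 0},
    {"fingers": 12,"delta_pos": [-90,0,0],"twist": 0},
    {"fingers": 12,"delta_pos": [-104,8,3],"twist": 0},
    {"fingers": 12,"delta_pos": [-108,25,8],"twist": 0},
    {"fingers": 12,"delta_pos": [-108,50,16],"twist": 0},
    {"fingers": 12,"delta_pos": [-108,83,26],"twist": 0},
    {"fingers": 12,"delta_pos": [-108,118,37],"twist": 0},
    {"fingers": 12,"delta_pos": [-108,153,48],"twist": 0},
    {"fingers": 12,"delta_pos": [-108,188,59],"twist": 0},
    {"fingers": 12,"delta_pos": [-108,223,70],"twist": 0},
    {"fingers": 12,"delta_pos": [-108,258,81],"twist": 0},
    {"fingers": 12,"delta_pos": [-108,293,92],"twist": 0},
    {"fingers": 12,"delta_pos": [-108,328,103],"twist": 0},
    {"fingers": 12,"delta_pos": [-108,360,113],"twist": 0},
    {"fingers": 12,"delta_pos": [-108,385,121],"twist": 0},
    {"fingers": 12,"delta_pos": [-108,400,126],"twist": 0},
    {"fingers": 12,"delta_pos": [-108,404,127],"twist": 0},
  ],
)

```text
t: 10.43
eef_pos: [0.4477, -0.1275, 0.1689]
eef_rot: [-0.162, -0.688, -0.162, 0.688]
force: [0.4, -0.1, -1.3]
finger_gap: 0.0193
```

```bash
python3 go.py "(.5003,-.443,.17)"
```

```text
t 10.43 pos [ 0.4477 -0.1275  0.1689] gap 0.0193 F [ 0.4 -0.1 -1.3] q [-0.54 -0.08  1.95 -0.    1.27  0.57]
axes(cols) [[-0.0, 0.446, -0.895], [-0.001, -0.895, -0.446], [-1.0, 0.0, 0.001]]
(.5003,-.443,.17) [ -0.9 305.8  93.7]
```

Emit:
apply_moves(
  plan=[
    {"fingers": 12,"delta_pos": [0,8,2],"twist": 0},
    {"fingers": 12,"delta_pos": [0,25,8],"twist": 0},
    {"fingers": 12,"delta_pos": [0,50,15],"twist": 0},
    {"fingers": 12,"delta_pos": [0,80,24],"twist": 0},
    {"fingers": 12,"delta_pos": [0,112,34],"twist": 0},
    {"fingers": 12,"delta_pos": [0,145,44],"twist": 0},
    {"fingers": 12,"delta_pos": [0,178,54],"twist": 0},
    {"fingers": 12,"delta_pos": [0,211,64],"twist": 0},
    {"fingers": 12,"delta_pos": [0,244,75],"twist": 0},
    {"fingers": 12,"delta_pos": [0,272,83],"twist": 0},
    {"fingers": 12,"delta_pos": [0,292,90],"twist": 0},
    {"fingers": 12,"delta_pos": [0,303,93],"twist": 0},
    {"fingers": 12,"delta_pos": [0,306,94],"twist": 0},
    {"fingers": 12,"delta_pos": [0,306,94],"twist": 0},
    {"fingers": 12,"delta_pos": [0,306,94],"twist": 0},
  ],
)

```text
t: 11.68
eef_pos: [0.5016, -0.4393, 0.1684]
eef_rot: [-0.163, -0.688, -0.164, 0.688]
force: [-0.8, 0.3, -1.1]
finger_gap: 0.0192
```

```bash
python3 go.py "(.5003,-.443,.0802)"
```

```text
t 11.68 pos [ 0.5016 -0.4393  0.1684] gap 0.0192 F [-0.8  0.3 -1.1] q [-0.9   0.43  1.37  0.    1.34  0.2 ]
axes(cols) [[-0.001, 0.45, -0.893], [0.001, -0.893, -0.45], [-1.0, -0.001, -0.0]]
(.5003,-.443,.0802) [88.2  2.8  2.8]
```

Emit:
apply_moves(
  plan=[
    {"fingers": 12,"delta_pos": [12,1,1],"twist": 0},
    {"fingers": 12,"delta_pos": [32,2,2],"twist": 0},
    {"fingers": 12,"delta_pos": [52,2.5,2.5],"twist": 0},
    {"fingers": 12,"delta_pos": [66,2.5,2.5],"twist": 0},
    {"fingers": 12,"delta_pos": [74,2.5,2.5],"twist": 0},
    {"fingers": 12,"delta_pos": [79,2.5,2.5],"twist": 0},
    {"fingers": 12,"delta_pos": [82,2.5,2.5],"twist": 0},
    {"fingers": 12,"delta_pos": [84,2.5,2.5],"twist": 0},
    {"fingers": 12,"delta_pos": [84,2.5,2.5],"twist": 0},
  ],
)

```text
t: 12.43
eef_pos: [0.5006, -0.4444, 0.0852]
eef_rot: [0.164, 0.688, 0.163, -0.688]
force: [-1.2, -0.3, -1.8]
finger_gap: 0.0193
```

```bash
python3 go.py "(.5003,-.443,.0802)"
python3 - <<'E'
from h import *
L=[]
for n in ['top','wrist']:
    p,d=imaging.get_image(n)
    if n=='top':
        u,v=412,193;p=p[v-60:v+60,u-80:u+80]
    L.append(cv2.resize(p,(400,300)))
cv2.imwrite('pics/s2.png',np.hstack(L)[:,:,::-1])
E
```

```text
t 12.43 pos [ 0.5006 -0.4444  0.0852] gap 0.0193 F [-1.2 -0.3 -1.8] q [-0.91  0.52  1.42  0.    1.2   0.2 ]
axes(cols) [[0.001, 0.449, -0.893], [-0.001, -0.893, -0.449], [-1.0, 0.001, -0.0]]
(.5003,-.443,.0802) [ 5.  -1.4 -0.4]
```

View pics/s2.png

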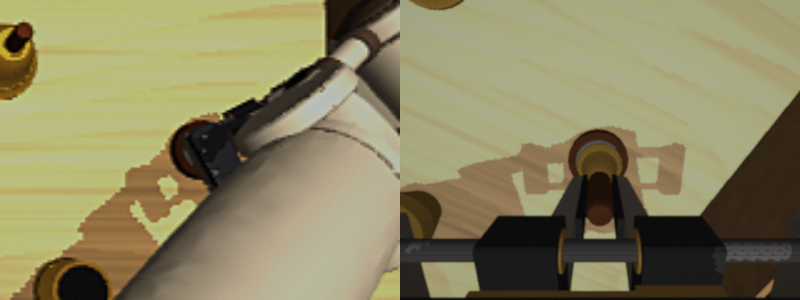

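The wrist view shows the bell just above its stand and laterally centred at (600,160). Lowering to contact.

Emit:
apply_moves(
  plan=[
    {"fingers": 12,"delta_pos": [1,0,0],"twist": 0},
    {"fingers": 12,"delta_pos": [2,-1,0],"twist": 0},
    {"fingers": 12,"delta_pos": [3,-1,0],"twist": 0},
    {"fingers": 12,"delta_pos": [4,-1,0],"twist": 0},
    {"fingers": 12,"delta_pos": [4,-1,0],"twist": 0},
  ],
)

```text
t: 12.95
eef_pos: [0.4997, -0.4431, 0.0803]
eef_rot: [-0.163, -0.688, -0.163, 0.688]
force: [0.2, 0.1, -1.9]
finger_gap: 0.0195
```

Emit:
apply_moves(
  plan=[
    {"fingers": 12,"delta_pos": [1,0,0],"twist": 0},
    {"fingers": 12,"delta_pos": [2,0,0],"twist": 0},
    {"fingers": 12,"delta_pos": [2,0,0],"twist": 0},
  ],
)

```text
t: 13.2
eef_pos: [0.4999, -0.4434, 0.0803]
eef_rot: [-0.163, -0.688, -0.163, 0.688]
force: [-3.6, 2.9, 7.6]
finger_gap: 0.0189
```

Contact: Fz is +7.6. Releasing and rising.

Emit:
apply_moves(
  plan=[
    {"fingers": 19,"delta_pos": [-1,0,0],"twist": 0},
    {"fingers": 24,"delta_pos": [-1,0,0],"twist": 0},
    {"fingers": 30,"delta_pos": [-1,0,0],"twist": 0},
    {"fingers": 50,"delta_pos": [-1,0,0],"twist": 0},
    {"fingers": 50,"delta_pos": [-1,0,0],"twist": 0},
    {"fingers": 50,"delta_pos": [-10,0,0],"twist": 0},
    {"fingers": 50,"delta_pos": [-35,0,0],"twist": 0},
    {"fingers": 50,"delta_pos": [-70,0,0],"twist": 0},
    {"fingers": 50,"delta_pos": [-105,0,0],"twist": 0},
    {"fingers": 50,"delta_pos": [-135,0,0],"twist": 0},
    {"fingers": 50,"delta_pos": [-140,0,0],"twist": 0},
    {"fingers": 50,"delta_pos": [-140,0,0],"twist": 0},
  ],
)

```text
t: 14.2
eef_pos: [0.501, -0.4447, 0.2228]
eef_rot: [0.165, 0.689, 0.161, -0.687]
force: [0.1, -0.3, 0.3]
finger_gap: 0.0504
```

```bash
python3 wr.py .115 w4; python3 go.py "(.6488,.0148,.22)"
```

```text
tcp [ 0.501  -0.4447  0.2228] side fit 164 [ 0.497  -0.4446] topface 258 [ 0.4981 -0.444   0.114 ]
t 14.25 pos [ 0.5001 -0.4436  0.2197] gap 0.0502 F [-0.2  0.2 -1.1] q [-0.91  0.4   1.31 -0.    1.43  0.2 ]
axes(cols) [[0.001, 0.449, -0.893], [-0.002, -0.893, -0.449], [-1.0, 0.002, -0.0]]
(.6488,.0148,.22) [  -0.9 -342.8 -338.7]
```

View pics/w4.png

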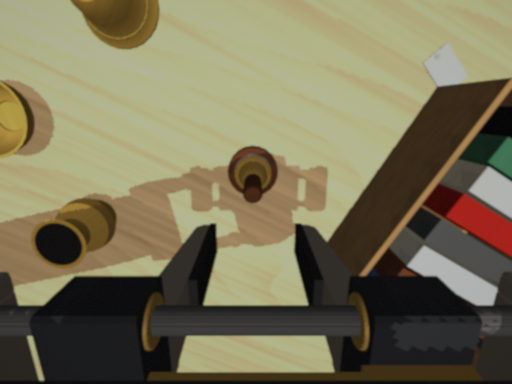

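The smallest bell stands upright, within about 2 mm of its stand's centre. Next is the second bell.

Emit:
apply_moves(
  plan=[
    {"fingers": 60,"delta_pos": [-1,-10,-10],"twist": 0},
    {"fingers": 60,"delta_pos": [-1,-34,-34],"twist": 0},
    {"fingers": 60,"delta_pos": [-1,-60,-59],"twist": 0},
    {"fingers": 60,"delta_pos": [-1,-86,-85],"twist": 0},
    {"fingers": 60,"delta_pos": [-1,-112,-111],"twist": 0},
    {"fingers": 60,"delta_pos": [-1,-138,-136],"twist": 0},
    {"fingers": 60,"delta_pos": [-1,-164,-162],"twist": 0},
    {"fingers": 60,"delta_pos": [-1,-190,-188],"twist": 0},
    {"fingers": 60,"delta_pos": [-1,-216,-213],"twist": 0},
    {"fingers": 60,"delta_pos": [-1,-242,-239],"twist": 0},
    {"fingers": 60,"delta_pos": [-1,-268,-265],"twist": 0},
    {"fingers": 60,"delta_pos": [-1,-294,-290],"twist": 0},
    {"fingers": 60,"delta_pos": [-1,-318,-314],"twist": 0},
    {"fingers": 60,"delta_pos": [-1,-335,-331],"twist": 0},
    {"fingers": 60,"delta_pos": [-1,-343,-339],"twist": 0},
    {"fingers": 60,"delta_pos": [-1,-343,-339],"twist": 0},
    {"fingers": 60,"delta_pos": [-1,-343,-339],"twist": 0},
  ],
)

```text
t: 15.67
eef_pos: [0.6477, 0.0155, 0.2181]
eef_rot: [-0.163, -0.687, -0.164, 0.689]
force: [-0.2, -0.1, -0.4]
finger_gap: 0.0601
```

```bash
python3 wr.py .109 w5; python3 go.py "(.6488,.0148,.071)"
```

```text
tcp [0.6477 0.0155 0.2181] side fit 149 [0.6476 0.0145] topface 260 [0.6485 0.0151 0.1079]
t 15.72 pos [0.6478 0.0146 0.2186] gap 0.0596 F [-0.6 -1.5 -0.1] q [-0.16  0.35  1.38 -0.    1.42  0.94]
axes(cols) [[-0.002, 0.449, -0.894], [-0.0, -0.894, -0.449], [-1.0, -0.001, 0.002]]
(.6488,.0148,.071) [147.6   0.3  -1.2]
```

Emit:
apply_moves(
  plan=[
    {"fingers": 60,"delta_pos": [20,0,-1],"twist": 0},
    {"fingers": 60,"delta_pos": [50,0,-1],"twist": 0},
    {"fingers": 60,"delta_pos": [85,0,-1],"twist": 0},
    {"fingers": 50,"delta_pos": [115,0,-1],"twist": 0},
    {"fingers": 40,"delta_pos": [138,0,-1],"twist": 0},
    {"fingers": 40,"delta_pos": [148,0,-1],"twist": 0},
    {"fingers": 40,"delta_pos": [148,0,-1],"twist": 0},
    {"fingers": 26,"delta_pos": [148,0,-1],"twist": 0},
    {"fingers": 22,"delta_pos": [148,0,-1],"twist": 0},
    {"fingers": 16,"delta_pos": [148,0,-1],"twist": 0},
    {"fingers": 12,"delta_pos": [148,0,-1],"twist": 0},
    {"fingers": 12,"delta_pos": [148,0,-1],"twist": 0},
    {"fingers": 12,"delta_pos": [148,0,-1],"twist": 0},
    {"fingers": 12,"delta_pos": [148,0,-1],"twist": 0},
  ],
)

```text
t: 16.88
eef_pos: [0.651, 0.0156, 0.0738]
eef_rot: [0.164, 0.689, 0.163, -0.687]
force: [0.2, -0.5, 5.9]
finger_gap: 0.0194
```

```bash
python3 go.py "(.4535,.1485,.14)"
```

```text
t 16.88 pos [0.651  0.0156 0.0738] gap 0.0194 F [ 0.2 -0.5  5.9] q [-0.16  0.49  1.49 -0.    1.16  0.94]
axes(cols) [[0.004, 0.449, -0.893], [-0.001, -0.893, -0.449], [-1.0, 0.003, -0.003]]
(.4535,.1485,.14) [ -67.  -207.4  116.5]
```

Emit:
apply_moves(
  plan=[
    {"fingers": 12,"delta_pos": [-10,0,0],"twist": 0},
    {"fingers": 12,"delta_pos": [-35,0,0],"twist": 0},
    {"fingers": 12,"delta_pos": [-58,0,0],"twist": 0},
    {"fingers": 12,"delta_pos": [-67,-8,4],"twist": 0},
    {"fingers": 12,"delta_pos": [-67,-25,14],"twist": 0},
    {"fingers": 12,"delta_pos": [-67,-48,27],"twist": 0},
    {"fingers": 12,"delta_pos": [-67,-75,42],"twist": 0},
    {"fingers": 12,"delta_pos": [-67,-103,58],"twist": 0},
    {"fingers": 12,"delta_pos": [-67,-131,74],"twist": 0},
    {"fingers": 12,"delta_pos": [-67,-158,89],"twist": 0},
    {"fingers": 12,"delta_pos": [-67,-182,102],"twist": 0},
    {"fingers": 12,"delta_pos": [-67,-199,112],"twist": 0},
    {"fingers": 12,"delta_pos": [-67,-206,116],"twist": 0},
    {"fingers": 12,"delta_pos": [-67,-207,116],"twist": 0},
    {"fingers": 12,"delta_pos": [-67,-207,116],"twist": 0},
    {"fingers": 12,"delta_pos": [-67,-207,116],"twist": 0},
  ],
)

```text
t: 18.22
eef_pos: [0.454, 0.1483, 0.139]
eef_rot: [0.163, 0.688, 0.163, -0.688]
force: [0.5, 0.0, -2.7]
finger_gap: 0.0191
```

```bash
python3 go.py "(.4535,.1485,.0908)"
```

```text
t 18.22 pos [0.454  0.1483 0.139 ] gap 0.0191 F [ 0.5  0.  -2.7] q [ 0.06 -0.01  1.95 -0.    1.2   1.17]
axes(cols) [[0.001, 0.449, -0.894], [-0.0, -0.894, -0.449], [-1.0, 0.001, -0.001]]
(.4535,.1485,.0908) [48.2 -0.5  0.4]
```

Emit:
apply_moves(
  plan=[
    {"fingers": 12,"delta_pos": [8,0,0],"twist": 0},
    {"fingers": 12,"delta_pos": [20,0,0],"twist": 0},
    {"fingers": 12,"delta_pos": [30,0,0],"twist": 0},
    {"fingers": 12,"delta_pos": [37,0,0],"twist": 0},
    {"fingers": 12,"delta_pos": [41,0,0],"twist": 0},
    {"fingers": 12,"delta_pos": [44,0,0],"twist": 0},
    {"fingers": 12,"delta_pos": [46,0,0],"twist": 0},
    {"fingers": 12,"delta_pos": [47,0,0],"twist": 0},
    {"fingers": 12,"delta_pos": [47,0,0],"twist": 0},
  ],
)

```text
t: 18.97
eef_pos: [0.4534, 0.1488, 0.0921]
eef_rot: [0.163, 0.688, 0.163, -0.688]
force: [0.8, -0.2, -2.9]
finger_gap: 0.0196
```

Emit:
apply_moves(
  plan=[
    {"fingers": 12,"delta_pos": [1,0,0],"twist": 0},
    {"fingers": 12,"delta_pos": [2,0,0],"twist": 0},
    {"fingers": 12,"delta_pos": [2,0,0],"twist": 0},
  ],
)

```text
t: 19.22
eef_pos: [0.4538, 0.149, 0.0919]
eef_rot: [0.163, 0.688, 0.163, -0.688]
force: [-5.7, -0.5, 13.3]
finger_gap: 0.0194
```

Contact: Fz is +13. I'll ease back 1 mm and release.

Emit:
apply_moves(
  plan=[
    {"fingers": 12,"delta_pos": [-1,0,0],"twist": 0},
    {"fingers": 19,"delta_pos": [-1,0,0],"twist": 0},
    {"fingers": 24,"delta_pos": [-1,0,0],"twist": 0},
    {"fingers": 30,"delta_pos": [-1,0,0],"twist": 0},
    {"fingers": 50,"delta_pos": [-1,0,0],"twist": 0},
    {"fingers": 50,"delta_pos": [-1,0,0],"twist": 0},
    {"fingers": 50,"delta_pos": [-10,0,0],"twist": 0},
    {"fingers": 50,"delta_pos": [-35,0,0],"twist": 0},
    {"fingers": 50,"delta_pos": [-70,0,0],"twist": 0},
    {"fingers": 50,"delta_pos": [-105,0,0],"twist": 0},
    {"fingers": 50,"delta_pos": [-133,0,0],"twist": 0},
    {"fingers": 50,"delta_pos": [-138,0,0],"twist": 0},
    {"fingers": 50,"delta_pos": [-138,0,0],"twist": 0},
  ],
)

```text
t: 20.3
eef_pos: [0.4545, 0.1489, 0.2305]
eef_rot: [0.164, 0.69, 0.163, -0.686]
force: [-0.5, 0.4, -0.7]
finger_gap: 0.0499
```

```bash
python3 wr.py .127 w6; python3 go.py "(.604,-.2197,.23)"
```

```text
tcp [0.4545 0.1489 0.2305] side fit 162 [0.4504 0.1475] topface 265 [0.4515 0.148  0.126 ]
t 20.35 pos [0.4532 0.1488 0.2281] gap 0.0502 F [ 0.7 -0.5 -0.2] q [ 0.06 -0.11  1.86 -0.    1.39  1.17]
axes(cols) [[0.001, 0.449, -0.893], [0.0, -0.893, -0.449], [-1.0, 0.001, -0.001]]
(.604,-.2197,.23) [ -1.7 397.   30.7]
```

View pics/w6.png

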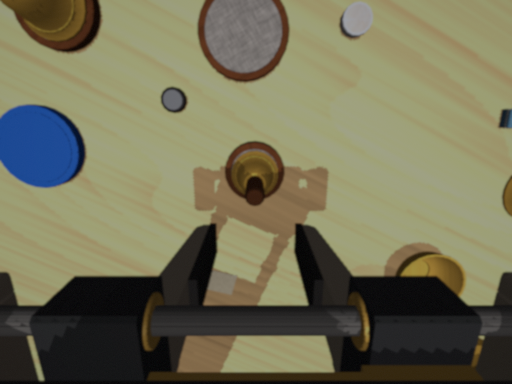

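The second bell stands upright, about 1–2 mm off centre. Last is the largest bell.

Emit:
apply_moves(
  plan=[
    {"fingers": 60,"delta_pos": [-2,12,1],"twist": 0},
    {"fingers": 60,"delta_pos": [-2,40,3],"twist": 0},
    {"fingers": 60,"delta_pos": [-2,72,6],"twist": 0},
    {"fingers": 60,"delta_pos": [-2,107,8],"twist": 0},
    {"fingers": 60,"delta_pos": [-2,142,11],"twist": 0},
    {"fingers": 60,"delta_pos": [-2,177,14],"twist": 0},
    {"fingers": 60,"delta_pos": [-2,212,16],"twist": 0},
    {"fingers": 60,"delta_pos": [-2,247,19],"twist": 0},
    {"fingers": 60,"delta_pos": [-2,282,22],"twist": 0},
    {"fingers": 60,"delta_pos": [-2,317,25],"twist": 0},
    {"fingers": 60,"delta_pos": [-2,352,27],"twist": 0},
    {"fingers": 60,"delta_pos": [-2,382,30],"twist": 0},
    {"fingers": 60,"delta_pos": [-2,397,31],"twist": 0},
    {"fingers": 60,"delta_pos": [-2,397,31],"twist": 0},
    {"fingers": 60,"delta_pos": [-2,397,31],"twist": 0},
  ],
)

```text
t: 21.6
eef_pos: [0.6023, -0.2204, 0.2271]
eef_rot: [-0.162, -0.687, -0.164, 0.689]
force: [0.1, 1.1, -0.7]
finger_gap: 0.06
```

```bash
python3 wr.py .133 w7; python3 go.py "(.604,-.2197,.095)"
```

```text
tcp [ 0.6023 -0.2204  0.2271] side fit 170 [ 0.602  -0.2199] topface 290 [ 0.6031 -0.2193  0.132 ]
t 21.65 pos [ 0.6024 -0.2194  0.2277] gap 0.0602 F [-0.5 -0.4  0.1] q [-0.54  0.33  1.39  0.    1.43  0.57]
axes(cols) [[-0.003, 0.449, -0.894], [0.002, -0.894, -0.449], [-1.0, -0.003, 0.002]]
(.604,-.2197,.095) [132.7   1.4  -1.5]
```

Emit:
apply_moves(
  plan=[
    {"fingers": 60,"delta_pos": [20,0,0],"twist": 0},
    {"fingers": 60,"delta_pos": [45,0,0],"twist": 0},
    {"fingers": 60,"delta_pos": [75,0,0],"twist": 0},
    {"fingers": 50,"delta_pos": [103,0,0],"twist": 0},
    {"fingers": 40,"delta_pos": [124,0,0],"twist": 0},
    {"fingers": 40,"delta_pos": [133,0,0],"twist": 0},
    {"fingers": 40,"delta_pos": [133,0,0],"twist": 0},
    {"fingers": 26,"delta_pos": [133,0,0],"twist": 0},
    {"fingers": 22,"delta_pos": [133,0,0],"twist": 0},
    {"fingers": 16,"delta_pos": [133,0,0],"twist": 0},
    {"fingers": 12,"delta_pos": [133,0,0],"twist": 0},
    {"fingers": 12,"delta_pos": [133,0,0],"twist": 0},
    {"fingers": 12,"delta_pos": [133,0,0],"twist": 0},
    {"fingers": 12,"delta_pos": [133,0,0],"twist": 0},
  ],
  newtons=35,
)

```text
t: 22.82
eef_pos: [0.6045, -0.22, 0.0985]
eef_rot: [0.164, 0.689, 0.163, -0.687]
force: [-1.0, 2.4, 6.6]
finger_gap: 0.0193
```

```bash
python3 go.py "(.597,.2355,.165)"
```

```text
t 22.82 pos [ 0.6045 -0.22    0.0985] gap 0.0193 F [-1.   2.4  6.6] q [-0.54  0.44  1.5   0.    1.19  0.57]
axes(cols) [[0.002, 0.449, -0.893], [-0.001, -0.893, -0.449], [-1.0, 0.002, -0.002]]
(.597,.2355,.165) [ -66.9 -410.2 -198. ]
```

Emit:
apply_moves(
  plan=[
    {"fingers": 12,"delta_pos": [-10,0,0],"twist": 0},
    {"fingers": 12,"delta_pos": [-35,0,0],"twist": 0},
    {"fingers": 12,"delta_pos": [-58,0,0],"twist": 0},
    {"fingers": 12,"delta_pos": [-67,-8,-4],"twist": 0},
    {"fingers": 12,"delta_pos": [-67,-25,-12],"twist": 0},
    {"fingers": 12,"delta_pos": [-67,-50,-24],"twist": 0},
    {"fingers": 12,"delta_pos": [-67,-80,-39],"twist": 0},
    {"fingers": 12,"delta_pos": [-67,-112,-54],"twist": 0},
    {"fingers": 12,"delta_pos": [-67,-145,-70],"twist": 0},
    {"fingers": 12,"delta_pos": [-67,-178,-86],"twist": 0},
    {"fingers": 12,"delta_pos": [-67,-211,-102],"twist": 0},
    {"fingers": 12,"delta_pos": [-67,-244,-118],"twist": 0},
    {"fingers": 12,"delta_pos": [-67,-277,-134],"twist": 0},
    {"fingers": 12,"delta_pos": [-67,-310,-150],"twist": 0},
    {"fingers": 12,"delta_pos": [-67,-340,-164],"twist": 0},
    {"fingers": 12,"delta_pos": [-67,-368,-178],"twist": 0},
    {"fingers": 12,"delta_pos": [-67,-390,-188],"twist": 0},
    {"fingers": 12,"delta_pos": [-67,-405,-195],"twist": 0},
    {"fingers": 12,"delta_pos": [-67,-410,-198],"twist": 0},
    {"fingers": 12,"delta_pos": [-67,-410,-198],"twist": 0},
  ],
)

```text
t: 24.48
eef_pos: [0.5952, 0.2367, 0.1625]
eef_rot: [-0.164, -0.687, -0.164, 0.688]
force: [-0.1, -0.7, -5.4]
finger_gap: 0.0194
```

```bash
python3 go.py "(.597,.2355,.1155)"
```

```text
t 24.48 pos [0.5952 0.2367 0.1625] gap 0.0194 F [-0.1 -0.7 -5.4] q [0.19 0.37 1.46 0.   1.31 1.29]
axes(cols) [[-0.002, 0.451, -0.892], [-0.0, -0.892, -0.451], [-1.0, -0.001, 0.002]]
(.597,.2355,.1155) [47.   1.9 -1.1]
```

Emit:
apply_moves(
  plan=[
    {"fingers": 12,"delta_pos": [8,1,-1],"twist": 0},
    {"fingers": 12,"delta_pos": [18,1,-1],"twist": 0},
    {"fingers": 12,"delta_pos": [27,1,-1],"twist": 0},
    {"fingers": 12,"delta_pos": [33,1,-1],"twist": 0},
    {"fingers": 12,"delta_pos": [37,1,-1],"twist": 0},
    {"fingers": 12,"delta_pos": [40,1,-1],"twist": 0},
    {"fingers": 12,"delta_pos": [42,1,-1],"twist": 0},
    {"fingers": 12,"delta_pos": [43,1,-1],"twist": 0},
    {"fingers": 12,"delta_pos": [43,1,-1],"twist": 0},
  ],
)

```text
t: 25.23
eef_pos: [0.5977, 0.235, 0.1207]
eef_rot: [0.163, 0.688, 0.163, -0.688]
force: [-0.4, -0.6, -6.2]
finger_gap: 0.0192
```

```bash
python3 go.py "(.597,.2355,.1155)"
```

```text
t 25.23 pos [0.5977 0.235  0.1207] gap 0.0192 F [-0.4 -0.6 -6.2] q [0.19 0.42 1.49 0.   1.24 1.29]
axes(cols) [[0.0, 0.449, -0.893], [0.0, -0.893, -0.449], [-1.0, 0.0, -0.0]]
(.597,.2355,.1155) [ 5.2 -0.8  0.4]
```

Emit:
apply_moves(
  plan=[
    {"fingers": 12,"delta_pos": [1,0,0],"twist": 0},
    {"fingers": 12,"delta_pos": [2,0,0],"twist": 0},
    {"fingers": 12,"delta_pos": [3,0,0],"twist": 0},
    {"fingers": 12,"delta_pos": [4,0,0],"twist": 0},
    {"fingers": 12,"delta_pos": [4,0,0],"twist": 0},
  ],
)

```text
t: 25.65
eef_pos: [0.5977, 0.235, 0.1167]
eef_rot: [0.163, 0.688, 0.163, -0.688]
force: [0.4, 0.1, -5.0]
finger_gap: 0.0192
```

Emit:
apply_moves(
  plan=[
    {"fingers": 12,"delta_pos": [1,0,0],"twist": 0},
    {"fingers": 12,"delta_pos": [2,0,0],"twist": 0},
    {"fingers": 12,"delta_pos": [2,0,0],"twist": 0},
  ],
)

```text
t: 25.9
eef_pos: [0.598, 0.2353, 0.1167]
eef_rot: [0.163, 0.688, 0.163, -0.688]
force: [-4.4, -0.5, 5.9]
finger_gap: 0.0192
```

Contact: Fz is +5.9. Releasing, rising, and backing away so both fixed views are clear.

Emit:
apply_moves(
  plan=[
    {"fingers": 12,"delta_pos": [-0.5,0,0],"twist": 0},
    {"fingers": 19,"delta_pos": [-0.5,0,0],"twist": 0},
    {"fingers": 24,"delta_pos": [-0.5,0,0],"twist": 0},
    {"fingers": 30,"delta_pos": [-0.5,0,0],"twist": 0},
    {"fingers": 50,"delta_pos": [-0.5,0,0],"twist": 0},
    {"fingers": 50,"delta_pos": [-0.5,0,0],"twist": 0},
    {"fingers": 50,"delta_pos": [-10,0,0],"twist": 0},
    {"fingers": 50,"delta_pos": [-35,0,0],"twist": 0},
    {"fingers": 50,"delta_pos": [-70,0,0],"twist": 0},
    {"fingers": 50,"delta_pos": [-100,0,0],"twist": 0},
    {"fingers": 50,"delta_pos": [-115,0,0],"twist": 0},
    {"fingers": 50,"delta_pos": [-120,0,0],"twist": 0},
    {"fingers": 50,"delta_pos": [-120,0,0],"twist": 0},
  ],
)

```text
t: 26.98
eef_pos: [0.5986, 0.2351, 0.2368]
eef_rot: [0.163, 0.689, 0.163, -0.687]
force: [-0.7, -0.2, -0.3]
finger_gap: 0.0502
```

```bash
python3 wr.py .151 w8; python3 go.py "(.30,-.42,.26)"
```

```text
tcp [0.5986 0.2351 0.2368] side fit 190 [0.5954 0.2344] topface 298 [0.5965 0.235  0.1501]
t 27.03 pos [0.5977 0.2349 0.2346] gap 0.0498 F [-0.3 -0.7 -1.7] q [ 0.19  0.32  1.38 -0.    1.44  1.29]
axes(cols) [[0.0, 0.449, -0.893], [0.0, -0.893, -0.449], [-1.0, 0.0, -0.0]]
(.30,-.42,.26) [-25.5 451.5 560.1]
```

Emit:
apply_moves(
  plan=[
    {"fingers": 50,"delta_pos": [-20,10,12],"twist": 0},
    {"fingers": 50,"delta_pos": [-25,30,37],"twist": 0},
    {"fingers": 50,"delta_pos": [-25,54,67],"twist": 0},
    {"fingers": 50,"delta_pos": [-25,79,98],"twist": 0},
    {"fingers": 50,"delta_pos": [-25,104,129],"twist": 0},
    {"fingers": 50,"delta_pos": [-25,129,160],"twist": 0},
    {"fingers": 50,"delta_pos": [-25,154,191],"twist": 0},
    {"fingers": 50,"delta_pos": [-25,179,222],"twist": 0},
    {"fingers": 50,"delta_pos": [-25,204,253],"twist": 0},
    {"fingers": 50,"delta_pos": [-25,229,284],"twist": 0},
    {"fingers": 50,"delta_pos": [-25,254,315],"twist": 0},
    {"fingers": 50,"delta_pos": [-25,279,346],"twist": 0},
    {"fingers": 50,"delta_pos": [-25,304,377],"twist": 0},
    {"fingers": 50,"delta_pos": [-25,329,408],"twist": 0},
    {"fingers": 50,"delta_pos": [-25,354,439],"twist": 0},
    {"fingers": 50,"delta_pos": [-25,379,470],"twist": 0},
    {"fingers": 50,"delta_pos": [-25,404,501],"twist": 0},
    {"fingers": 50,"delta_pos": [-25,420,521],"twist": 0},
    {"fingers": 50,"delta_pos": [-25,425,527],"twist": 0},
    {"fingers": 50,"delta_pos": [-25,425,527],"twist": 0},
  ],
)

```text
t: 28.7
eef_pos: [0.3164, -0.3818, 0.2575]
eef_rot: [-0.161, -0.688, -0.164, 0.689]
force: [0.6, 0.5, -0.8]
finger_gap: 0.0501
```

```bash
python3 go.py
python3 - <<'E'
from h import *
S={'smallest':(.5003,-.443,.097),'second':(.4535,.1485,.109),'third':(.5235,.4415,.121),'largest':(.597,.2355,.133)}
for n in ['top','side']:
    p,d=imaging.get_image(n);cv2.imwrite(f'pics/{n}9.png',p[:,:,::-1]);np.savez(f'{n}9.npz',p=p,d=d);W=cloud(n,d).reshape(-1,3);W=W[np.isfinite(W[:,0])]
    W0=cloud(n,np.load(f'{n}0.npz')['d']).reshape(-1,3)
    for k,(x,y,h) in S.items():
        near=np.hypot(W[:,0]-x,W[:,1]-y)<.03
        T=W[near&(abs(W[:,2]-h-.018)<.003)];s=W[near&(W[:,2]>h-.03)&(W[:,2]<h+.012)&(W[:,2]<.2)]
        lo=W[near&(W[:,2]>h-.03)&(W[:,2]<h-.008)];hi=W[near&(W[:,2]>h-.005)&(W[:,2]<h+.013)]
        print(n,k,'topface',len(T),T.mean(0).round(4) if len(T) else '','fit',circ(s[:,:2],.01)[:2].round(4) if len(s)>8 else '', 'lo/hi',*[circ(a[:,:2],.01)[:2].round(4) if len(a)>6 else '' for a in (lo,hi)])
    for nm,c in (('bowl',(.43,-.13)),('vase',(.343,-.279))):
        for w in (W0,W):
            a=w[(np.hypot(w[:,0]-c[0],w[:,1]-c[1])<.07)&(w[:,2]>(.035 if nm=='bowl' else .05))&(w[:,2]<.1)]
            print(n,nm,len(a),a.mean(0).round(4) if len(a) else '')
E
```

```text
t 28.7 pos [ 0.3164 -0.3818  0.2575] gap 0.0501 F [ 0.6  0.5 -0.8] q [-1.12 -0.07  1.76  0.    1.45 -0.02]
axes(cols) [[-0.002, 0.447, -0.895], [0.004, -0.895, -0.447], [-1.0, -0.004, -0.0]]
top smallest topface 37 [ 0.4991 -0.4429  0.1145] fit [ 0.4993 -0.4442] lo/hi [ 0.4992 -0.4441] [ 0.4993 -0.4442]
top second topface 37 [0.4517 0.1478 0.1266] fit [0.4523 0.1483] lo/hi [0.4521 0.1483] [0.4525 0.1484]
top third topface 36 [0.5241 0.4396 0.1385] fit [0.5244 0.441 ] lo/hi [0.5243 0.4411] [0.5245 0.4407]
top largest topface 40 [0.5965 0.2342 0.1505] fit [0.5973 0.2351] lo/hi [0.5971 0.2351] [0.5974 0.235 ]
top bowl 256 [ 0.4271 -0.1432  0.0425]
top bowl 265 [ 0.4279 -0.143   0.0422]
top vase 533 [ 0.3433 -0.2759  0.0846]
top vase 527 [ 0.3434 -0.2761  0.0851]
side smallest topface 8 [ 0.4973 -0.4425  0.1149] fit [ 0.4982 -0.4448] lo/hi [ 0.4977 -0.4449] [ 0.4992 -0.4447]
side second topface 31 [0.4518 0.1499 0.1275] fit [0.4517 0.1463] lo/hi [0.4517 0.1462] [0.452  0.1464]
side third topface 59 [0.5234 0.4416 0.1389] fit [0.524  0.4393] lo/hi [0.5241 0.4393] [0.5241 0.4392]
side largest topface 34 [0.5962 0.2355 0.1512] fit [0.5966 0.2334] lo/hi [0.5965 0.2333] [0.5966 0.2337]
side bowl 213 [ 0.4252 -0.1449  0.0423]
side bowl 202 [ 0.4256 -0.1449  0.0427]
side vase 280 [ 0.3432 -0.2695  0.0766]
side vase 282 [ 0.3435 -0.2696  0.0764]
```

View pics/top9.png

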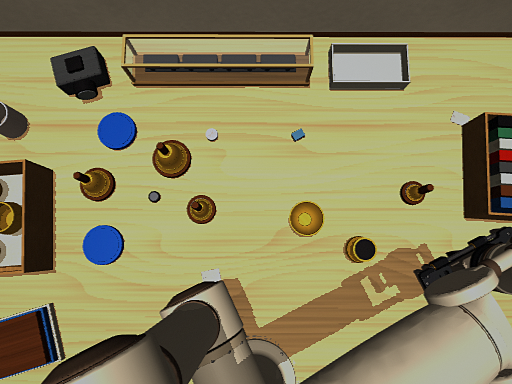

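View pics/side9.png

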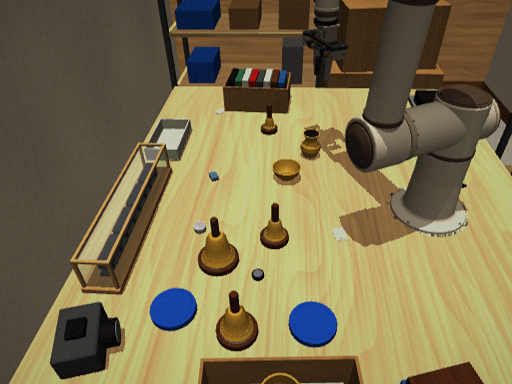

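Both views show all four bells upright on their stands, at top-view pixels (412,192), (201,209), (97,184) and (171,158). They measure within about 3 mm of centre at the right heights. The bowl and vase haven't moved, and the arm is clear.

```bash
python3 -c "
from bench import workorder;print(workorder.job_done())"
```

```text
the job is handed in; nothing more can be done
None
```

All four brass handbells now stand upright on the stands of their size, and I handed the job in at about 29 s of the 96 s. No verdict was reported. I gripped each bell by its handle, lowered it until the wrist force showed contact, then let go.

- **Position:** in the last top and side views, every bell measured within about 3 mm of its stand's centre (limit 12 mm).
- **Height and tilt:** handle tops read about 115, 127, 139 and 151 mm, which matches each bell resting on an 18 mm stand. I saw no measurable lean.
- **Bowl and vase:** both stayed put, within 1 mm of where they started. I left the blue discs alone.
- **Disagreements:** the top and side views differed by 1–2 mm on bell centres, about the calibration error. The felt edge and the outer rim also put the smallest stand's centre about 2 mm apart. Neither comes near the 12 mm limit, and no check failed.

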